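# Right a toppled storage canister against the rack's back plate and bar it in

### The job

The slim blue storage canister has toppled back in its rack: its lid leans on the steel back plate and its foot sticks out towards you. Without picking it up or letting it slam, push the foot in so that the lid rides up the plate until the canister stands upright, and press it flush against the plate for a moment with a steady push of about 10 N (never over 20 N, at any time). Then swing the steel retaining bar fully shut across its front, and leave the other things where they stand.

Things in the scene. Friction and masses are not known exactly. Their poses are not given: they have to be found in the camera images.
- canister: slim rectangular storage canister, blue with a flat brown wooden lid (fixed on) and a blank white label on its front: 64 mm deep (x), 92 mm wide (y), 225 mm high (z), 0.3 to 0.55 kg, square edges. Origin: centre of its foot (underside), z towards the lid. At the start it leans back about 45 degrees. It slides on the table with friction about 0.6
- heel (a point): middle of the canister's front lower edge, the part nearest the robot, raised about 45 mm at the start. Pushed there it first takes about 6 to 16 N, then less as it rises; pushed high up it jams. Fingers that get underneath lift it. Below a lean of about 0.28 rad it rocks forward onto its foot by itself, unless held by a push on its front face
- lid_edge (a point): middle of the canister's rear upper edge (lid), which rests on the steel plate at the start and slides up it; the rear lower edge of the foot stands on the table
- rack: fixed wooden two-bay rack, 246 mm high, at the back of the table. Origin: at table height on the front face of the steel back plate, mid right-hand bay; x into the plate (away from the robot), y to the left, z up. The canister's bay is 104 mm wide between 10 mm cheeks (y = -57, +57 mm) reaching 60 mm forward and 130 mm up; no floor. The left bay (to y = 164 mm) holds a jar
- plate (a point): middle of the smooth steel back plate's front face (104 mm wide, 236 mm high, friction about 0.15), which faces the robot
- home (a point): on the table, where the canister's origin lies when it stands fully home, mid-bay, its rear face flush with the plate: 32 mm in front of the plate (its front face is then 64 mm in front of it)
- bar (a joint): retaining bar: level round steel rod, 8 mm thick, 72 mm above the table, on an upright hinge at the front of the bay's right cheek. Value in rad: 0 = shut against its stop, rod along the rack's +y across the bay, 3 mm clear of a canister that is home; grows as it swings out to the robot (1.57: along the rack's -x) and on to the right, to 2.3. Starts at 1.75 to 2.2
- bar_knob (a point): middle of the 15 mm black ball at the free end of the bar, 108 mm from the hinge axis. The hinge is a little stiff (about 1 N here) and stays where it is left
- bar_hinge (a point): on the bar's upright hinge axis at the height of the rod, 72 mm above the table; in the rack's frame x = -71 mm, y = -57 mm
- coffee: glass jar with a red lid, 81 mm across and 145 mm high, standing in the rack's left bay; bystander; origin under its centre
- moka: aluminium stove-top coffee pot with a black handle, 94 x 155 x 174 mm high; bystander; origin on its underside
- rice: white squat canister with a brown wooden lid, 102 x 102 x 140 mm high; bystander; origin under its centre
- oil: dark green square bottle with a gold cap, 60 x 60 x 272 mm high; bystander; origin under its centre
- tea: pale carton of tea, 69 x 145 x 67 mm high; bystander; origin under its centre
- mug: white mug with blue wavy lines, 87 mm across, 126 mm over the handle, 104 mm high; bystander; origin under its centre
- onion: yellow onion, 78 mm across, 85 mm high; bystander; origin on its underside
- apple: red apple, 70 mm across, 65 mm high; bystander; origin on its underside

How it is judged:
On the way, in this order (a step that is already met when the one before it is completed fails the run):
1. the canister has been raised to a lean of less than 0.45 rad with its lid still bearing on the rack's back plate (angle between canister's own z axis and vertical below 0.45 rad and contact force between canister and rack above 0.2 N), for 0.1 s.
2. the canister stands upright on the table within 2.5 mm of the back plate and is pressed against the rack with over 5 N (contact force between canister and rack above 5 N and angle between canister's own z axis and vertical below 0.05 rad and x of canister in the frame of rack above -0.0345 m and height (world z) of canister below 0.005 m), for 0.2 s.
At the end, for the whole second after the job is handed in: the canister stands at rest on the table, upright within 0.05 rad, its rear face within 2.5 mm of the back plate, and the bar is shut to within 0.06 rad (angle between canister's own z axis and vertical below 0.05 rad and x of canister in the frame of rack above -0.0345 m and height (world z) of canister below 0.005 m and linear speed of canister below 0.02 m/s and value of joint bar below 0.06 rad); the robot touches nothing.
It fails at once if the canister is pressed with over 25 N by the fingers (contact force between the fingers and canister above 25 N).
It fails at once if the canister is pressed against the rack or its bar with over 25 N (contact force between canister and rack above 25 N).
It fails at once if the canister falls or slams (turns faster than 2.5 rad/s) (angular speed of canister above 2.5 rad/s).
It fails at once if the canister is lifted (the middle of its foot over 45 mm above the table) (height (world z) of canister above 0.045 m).
It fails at once if another thing is moved by over 20 mm (distance of any of coffee, moka, rice, oil, tea, mug, onion, apple from where it was at the start of the episode above 0.02 m).
It also fails if it takes over 61 s, if anything falls off the work surface, if the arm or the gripper's body presses on something with over 40 N, if the wrist force passes 120 N, or if a joint passes its speed limit or range.

### The arm

A 6-joint arm with a two-finger parallel gripper is mounted at the origin on a cart in front of the work surface, level with it; the furniture and walls round the work are solid. World frame = base frame: x ahead of the robot, y to its left, z up, the work surface at z = 0. Lengths are in m, angles in rad, forces in N, time in s.
With the tool pointing down it reaches from about 0.425 to 0.95 m from the base axis. Payload 3.5 kg.
Tool frame: the origin (TCP) lies on the centre line of the jaws, within the pads' length; the fingertips stand 25 mm ahead of it and the grasp point (between the pads) lies 6 mm ahead of it (arm.tcp_to_tips is the distance from the TCP to the fingertips, in m); z points along the fingers, y is the line along which they close (so a half turn about z gives the same grasp; the last joint's range is limited). The gripper opens to 85 mm and grips with 20 to 120 N. Pads are 22 mm wide; open, the fingers measure 114 mm over their backs; the gripper's body (76 mm by 85 mm) begins 54 mm behind the grasp point. The pads swing forward as they close: fully open they stand 13 mm farther back than shut.
Start: joints at [-1.398, 0.286, 1.577, -0, 1.279, -0.15], TCP at [0.214, -0.64, 0.256] pointing down, gripper open.
Joint ranges: [-2.77, 2.77], [-0.9, 2.22], [0.21, 2.48], [-1.53, 4.67], [0.24, 2.81], [-2.84, 2.84]. Speed limits (rad/s): [2.79, 2.79, 3.14, 3.14, 3.14, 3.14].

### API

Orientations are given as a unit quaternion [x, y, z, w].
In Python, from workcell import arm, imaging gives the robot as it stands. The module is installed in compiled form; this text tells all that it offers. Calls block until the motion is done:
- arm.move_ptp(position, orientation): joint-space move of the TCP to a pose.
- arm.move_straight(position, orientation=None, rate=0.15, max_force=None): straight line of the TCP; orientation=None keeps the orientation; rate is the mean speed in m/s. With max_force (N) it stops when the force on the tool has changed by that much, and returns True; else False.
- arm.move_j(angles): joint-space move.
- arm.open_gripper() and arm.close(force=None): open the fingers fully, or close them until they stop; force is the grip in N (None keeps the last).
- arm.dwell(seconds).
- arm.ik(position, orientation): joint angles nearest the present ones, or None.
- arm.observe(): the state.
- imaging.grab_frame(name): name is "scene" or "top"; returns a dict with "pixels" (384x512x3 uint8, red, green, blue), "vertical_fov" (degrees; the focal length in pixels is half the picture's height over the tangent of half this angle, whatever the lens; pixels are square), "cx", "cy" (the principal point, pixels), "origin" and "rotation" of the camera in the world. Camera axes: x right, y down, z forward; pixel columns grow to the right and rows downward; lengths in m; the calibration is good to about 2 mm. A picture is of the moment at which its call begins. There is no depth.
A pose or a line that the arm cannot do raises arm.PlanningError and nothing moves.
- arm.sign_off(): hands the job in; it is judged then, once.
Trained networks look in a picture, given as the dict that the camera call returned (one of the last four; its "shot" number tells which), for a name from the list of things; names that differ only in an ending like _2 or _b are one class to them, and where a whole thing is asked for, a point or a joint stands for the part that bears it (a point fixed in the world has none). Each returns a list of dicts, best first, with "p" (0 to 1); they miss things now and then, are a little off and sometimes report something else, mostly with a low value. They report only what shows in the picture. A call takes as long as a camera call.
- imaging.find_in(query, picture): "bbox" ([left, top, right, bottom] in pixels, round what is visible of it).
- imaging.cut_out(query, picture): "mask" (384x512 bool, what is visible of it) and "bbox" ([left, top, right, bottom] in pixels, round what is visible of it).
- imaging.tip_of(query, picture): "xy" ([column, row] in pixels: a listed point, or the origin of a listed thing).
The state is a dict: "time": time; "joint_pos": joint angles; "qvel": joint speeds; "joint_efforts": joint torques, N m; "eef_pos": TCP position; "tcp_rot": TCP orientation; "contact_force": force on the tool from outside, world axes, zero at the start; "ft_torque": the same for the moment, N m; "gripper_width": opening from 0.0 (shut) to 1.0 (fully open); "grip_force": force on a finger pad.
Only numpy, scipy, OpenCV 4.12 (cv2) and the standard library are available. Lean on these libraries where they do the work, as an engineer would, in place of code of your own. Each camera call takes 0.05 s, during which the arm holds its last target. There are 200 camera calls.

## Working session

There is one attempt and no reset: what is moved stays moved. The work goes in short steps, each a Python script; the robot and the scene stay as the last script left them, time stands still between calls to the robot, and variables do not carry over. Pictures are saved under pics/ and viewed, at most 10 in all, crops included, and the job is handed in when it is done.

```bash
mkdir -p pics; ls; cat > h.py <<'E'
import numpy as np, cv2
from workcell import arm, imaging
def ray(f,xy):
    fl=f["pixels"].shape[0]/2/np.tan(np.radians(f["vertical_fov"])/2)
    d=np.array([(xy[0]-f["cx"])/fl,(xy[1]-f["cy"])/fl,1.])
    d=np.array(f["rotation"])@d
    return np.array(f["origin"]),d/np.linalg.norm(d)
def tri(rs):
    A=np.zeros((3,3));b=np.zeros(3)
    for o,d in rs:
        P=np.eye(3)-np.outer(d,d);A+=P;b+=P@o
    p=np.linalg.solve(A,b)
    return p,[round(1e3*np.linalg.norm((np.eye(3)-np.outer(d,d))@(p-o)),1) for o,d in rs]
def onz(r,z):
    o,d=r;return o+d*(z-o[2])/d[2]
def save(f,n): cv2.imwrite(f"pics/{n}.png",f["pixels"][:,:,::-1])
def proj(f,p):
    fl=f["pixels"].shape[0]/2/np.tan(np.radians(f["vertical_fov"])/2)
    c=np.array(f["rotation"]).T@(np.array(p)-np.array(f["origin"]))
    return [fl*c[0]/c[2]+f["cx"],fl*c[1]/c[2]+f["cy"]]
E
python3 - <<'E'
from h import *
np.set_printoptions(precision=4,suppress=True)
F={n:imaging.grab_frame(n) for n in("scene","top")}
for n,f in F.items():
    save(f,n+"0"); print(n,f["origin"],f["vertical_fov"],f["cx"],f["cy"],{k:v for k,v in f.items() if k not in("pixels",)}.keys()); print(np.array(f["rotation"]))
for q in["heel","lid_edge","plate","home","bar_knob","bar_hinge","rack","canister","coffee"]:
    r={}
    for n,f in F.items():
        t=imaging.tip_of(q,f)
        if t: r[n]=ray(f,t[0]["xy"]); print(q,n,np.round(t[0]["xy"],1),round(t[0]["p"],2),len(t))
    if len(r)==2: print("   ",*tri(list(r.values())))
for q in["moka","rice","oil","tea","mug","onion","apple"]:
    for n,f in F.items():
        t=imaging.tip_of(q,f)
        if t: print(q,n,round(t[0]["p"],2),onz(ray(f,t[0]["xy"]),0))
print(arm.observe(),arm.tcp_to_tips)
E
```

```text
pics
scene [-0.2376  0.6599  0.725 ] 57.94533390911325 255.6154026986775 191.3564593691126 dict_keys(['vertical_fov', 'cx', 'cy', 'origin', 'rotation', 'shot'])
[-0.3564  0.7979 -0.4405  0.2059]
top [ 0.22   -0.0205  1.6317] 42.62141461401551 255.6440151190698 189.868619758564 dict_keys(['vertical_fov', 'cx', 'cy', 'origin', 'rotation', 'shot'])
[ 0.707  -0.7     0.0693 -0.0736]Traceback (most recent call last):
  File "<stdin>", line 10, in <module>
  File "h.py", line 6, in ray
    d=np.array(f["rotation"])@d
      ~~~~~~~~~~~~~~~~~~~~~~~^~
ValueError: matmul: Input operand 1 has a mismatch in its core dimension 0, with gufunc signature (n?,k),(k,m?)->(n?,m?) (size 3 is different from 4)
```

Rotation is a quaternion; fixing the helper.

```bash
sed -i 's/np.array(f\["rotation"\])/R.from_quat(f["rotation"]).as_matrix()/; 1a from scipy.spatial.transform import Rotation as R' h.py
python3 - <<'E'
from h import *
np.set_printoptions(precision=4,suppress=True)
F={n:imaging.grab_frame(n) for n in("scene","top")}
for q in["heel","lid_edge","plate","home","bar_knob","bar_hinge","rack","canister","coffee"]:
    r={}
    for n,f in F.items():
        t=imaging.tip_of(q,f)
        if t: r[n]=ray(f,t[0]["xy"]); print(q,n,np.round(t[0]["xy"],1),round(t[0]["p"],2),len(t))
    if len(r)==2: print("   ",*tri(list(r.values())))
for q in["moka","rice","oil","tea","mug","onion","apple"]:
    for n,f in F.items():
        t=imaging.tip_of(q,f)
        if t: print(q,n,round(t[0]["p"],2),onz(ray(f,t[0]["xy"]),0))
print(arm.observe(),arm.tcp_to_tips)
E
```

```text
heel scene [284.  200.5] 0.77 1
heel top [277.3 214.3] 0.8 1
    [ 0.464  -0.0793  0.056 ] [np.float64(0.9), np.float64(0.9)]
lid_edge scene [161.5 240.2] 0.72 3
lid_edge top [285.6 139.3] 0.69 1
    [ 0.9095  0.0257 -0.3111] [np.float64(170.8), np.float64(170.8)]
plate scene [246.7 163.6] 0.8 1
plate top [282.2 143.6] 0.85 1
    [ 0.6834 -0.0935  0.1136] [np.float64(0.7), np.float64(0.7)]
home scene [254.  194.1] 0.88 1
bar_knob scene [297.7 183.2] 0.41 1
bar_knob top [306.3 201.6] 0.58 1
    [ 0.4982 -0.1757  0.0741] [np.float64(5.6), np.float64(5.6)]
bar_hinge top [294.4 170.9] 0.61 1
rack scene [247.2 188. ] 0.76 2
rack top [280.  156.9] 0.56 1
    [ 0.671  -0.0877  0.0109] [np.float64(3.9), np.float64(3.9)]
canister scene [277.9 203.7] 0.78 2
canister top [275.2 204.4] 0.67 2
    [ 0.4976 -0.0765  0.0282] [np.float64(3.9), np.float64(3.9)]
coffee scene [231.9 202. ] 0.93 1
coffee top [253.6 162. ] 0.81 1
    [ 0.6569  0.002  -0.0084] [np.float64(3.5), np.float64(3.5)]
moka scene 0.74 [0.6256 0.3269 0.    ]
moka top 0.91 [0.6246 0.317  0.    ]
rice scene 0.78 [0.4826 0.3441 0.   
[... 170 characters left out ...]
.62 [ 0.4973 -0.353   0.    ]
mug scene 0.86 [0.3534 0.1535 0.    ]
mug top 0.91 [0.3373 0.1628 0.    ]
onion top 0.93 [ 0.3303 -0.3435  0.    ]
apple top 0.82 [ 0.3721 -0.259   0.    ]
{'time': 1.85, 'joint_pos': array([-1.398 ,  0.2863,  1.5767, -0.    ,  1.2786, -0.15  ]), 'qvel': array([ 0.001 ,  0.0001,  0.001 , -0.0016, -0.001 , -0.0001]), 'joint_efforts': array([  0.0007, -40.595 , -29.2928,  -0.0001,   0.0006,  -0.    ]), 'eef_pos': array([ 0.2142, -0.6401,  0.2563]), 'tcp_rot': array([ 0.987 ,  0.1607, -0.    ,  0.    ]), 'contact_force': array([-0.0501, -0.1081, -0.2921]), 'ft_torque': array([ 0.0035, -0.0102, -0.0151]), 'grip_force': 0.0, 'gripper_width': 0.9992581372470836} 0.025
```

View pics/scene0.png

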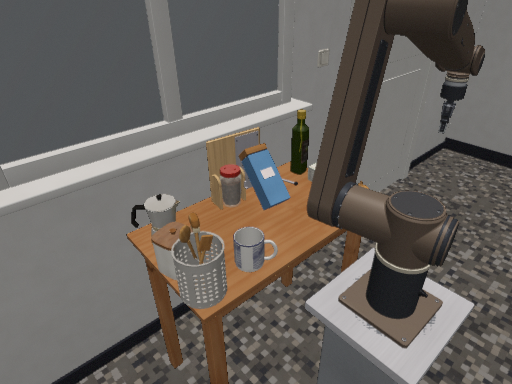

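View pics/top0.png

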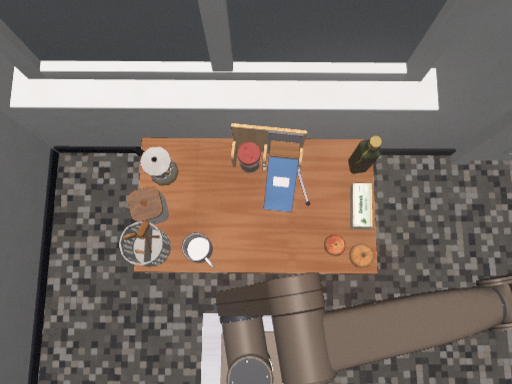

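The scene shows the blue canister leaning back around (265,175) with the bar and knob to its right near (297,183). In the top view the canister spans (265–298,157–212), the bar runs (298,170)→(308,204), and the rack top runs (233,128)–(305,133). Next I'll fit the canister and rack to the masks.

```bash
cat > fit.py <<'E'
from h import *
from scipy.optimize import minimize
np.set_printoptions(precision=4,suppress=True)
def corners(p):
    # rear lower edge middle (x,y), yaw, lean
    x,y,yaw,th=p
    M=R.from_euler("z",yaw).as_matrix()@R.from_euler("y",th).as_matrix()
    L=np.array([[a,b,c] for a in(-.064,0) for b in(-.046,.046) for c in(0,.225)])
    return np.array([x,y,0])+L@M.T
def render(f,p,s=4):
    q=np.array([proj(f,c) for c in corners(p)],np.float32)
    im=np.zeros((384*s,512*s),np.uint8)
    cv2.fillConvexPoly(im,np.round((cv2.convexHull(q)[:,0]+.5)*s).astype(np.int32),255)
    return cv2.resize(im,(512,384),interpolation=cv2.INTER_AREA)/255.
def cost(p,FM): return sum(np.abs(render(f,p)-m).sum() for f,m in FM)
if __name__=="__main__":
    F={n:imaging.grab_frame(n) for n in("scene","top")}
    FM=[]
    for n,f in F.items():
        c=imaging.cut_out("canister",f)[0]; print(n,c["p"],c["bbox"],c["mask"].sum()); FM.append((f,c["mask"].astype(float)))
    for sets in(FM,FM[:1],FM[1:]):
        p0=np.array([.52,-.08,-.07,.78])
        r=minimize(cost,p0,(sets,),method="Nelder-Mead",options=dict(initial_simplex=p0+np.vstack([np.zeros(4),np.diag([.02,.02,.08,.1])]),xatol=1e-4,fatol=.1,maxiter=300))
        print(r.x,r.fun)
        if sets is FM: P=r.x
    x,y,yaw,th=P
    print("lid edge xy",corners(P)[[5,7]].mean(0),"heel",corners(P)[[0,2]].mean(0))
    plate=corners(P)[[5,7]].mean(0)
    ims=[]
    # rack overlay from this fit
    M=R.from_euler("z",yaw).as_matrix(); o=plate*[1,1,0]
    o=o+M@[0,((M.T@(np.array([.6834,-.0935,0])-o))[1]),0]; print("rack origin est",o, "lat",(M.T@(plate-o))[1])
    for n,f in F.items():
        s=6; im=f["pixels"][:,:,::-1].copy(); c=np.mean([proj(f,c) for c in corners(P)],0).astype(int)
        x0,y0=c[0]-33,c[1]-48; big=cv2.resize(im[y0:y0+96,x0:x0+66],None,fx=s,fy=s,interpolation=cv2.INTER_CUBIC)
        def pt(p): u=(np.array(proj(f,p))+.5-[x0,y0])*s; return tuple(np.round(u).astype(int).tolist())
        C=corners(P)
        for i,j in[(0,1),(2,3),(4,5),(6,7),(0,2),(1,3),(4,6),(5,7),(0,4),(1,5),(2,6),(3,7)]: cv2.line(big,pt(C[i]),pt(C[j]),(0,255,255),1)
        pl=[pt(o+M@[0,a,b]) for a,b in((-.052,0),(.052,0),(.052,.236),(-.052,.236))]
        cv2.polylines(big,[np.array(pl)],True,(0,255,0),1)
        h=o+M@[-.071,-.057,.072]; cv2.circle(big,pt(h),4,(0,0,255),1)
        for a in(1.75,1.95,2.15): cv2.circle(big,pt(h+M@[-.108*np.sin(a),.108*np.cos(a),0]),3,(255,0,255),1)
        ims.append(big)
    cv2.imwrite("pics/fit.png",np.hstack(ims))
E
python3 fit.py
```

```text
scene 0.56 [242.4, 142.7, 289.2, 211.9] 1903
top 0.67 [264.6, 141.9, 302.2, 211.5] 2035
[ 0.5264 -0.0835 -0.0952  0.7529] 165.3529411764706
[ 0.5236 -0.0801 -0.1041  0.7603] 74.83921568627451
[ 0.5238 -0.0839 -0.0854  0.7915] 93.29019607843136
lid edge xy [ 0.6795 -0.0981  0.1642] heel [ 0.4799 -0.0791  0.0438]
rack origin est [ 0.68   -0.0932  0.    ] lat -0.004979880244954602
```

View pics/fit.png

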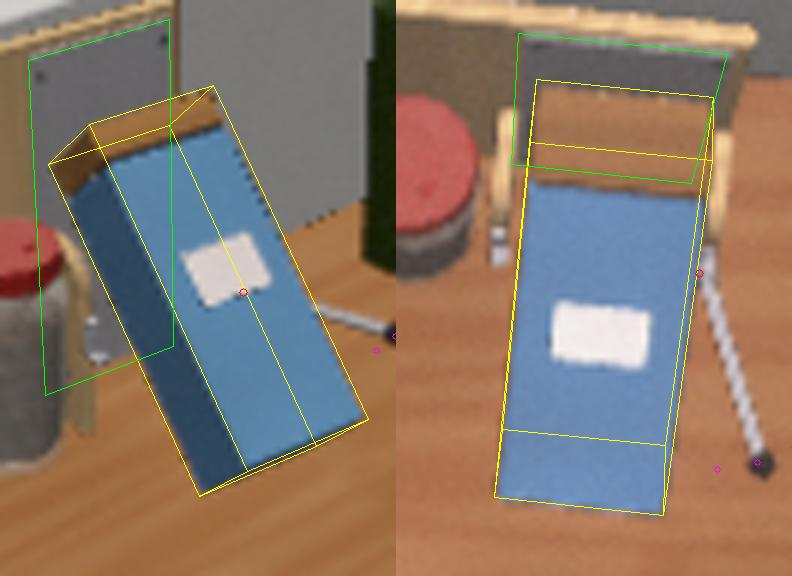

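The fit (yellow) matches the canister in both views: lean about 0.75–0.79 and heel at about (0.48,−0.079,0.044). The plate outline should sit about 5 mm further right, with yaw near −0.085. Next I'll locate the knob and hinge, check IK for the planned poses, and go to the heel.

```bash
cat >> h.py <<'E'
YAW=-0.09; O=np.array([.680,-.097,0.])
M=R.from_euler("z",YAW).as_matrix()
def W(x,y,z): return O+M@np.array([x,y,z])   # rack frame -> world
def quat(tau,az=0.):   # tool pitched tau from straight down towards rack +x (turned by az)
    z=np.array([np.sin(tau),0,-np.cos(tau)]); y=np.array([0,-1.,0]); x=np.cross(y,z)
    return R.from_matrix(R.from_euler("z",YAW+az).as_matrix()@np.c_[x,y,z]).as_quat()
def tcp(tip,tau,az=0.):   # TCP for tip point given in the rack frame
    q=quat(tau,az); return W(*tip)-arm.tcp_to_tips*R.from_quat(q).as_matrix()[:,2],q
def rackf(): # contact force in the rack frame
    return M.T@np.array(arm.observe()["contact_force"])
def tip():
    s=arm.observe(); p=np.array(s["eef_pos"])+arm.tcp_to_tips*R.from_quat(s["tcp_rot"]).as_matrix()[:,2]
    return M.T@(p-O)
E
python3 - <<'E'
from h import *
np.set_printoptions(precision=4,suppress=True)
F={n:imaging.grab_frame(n) for n in("scene","top")}
r=[]
for n,f in F.items():
    for fn in (imaging.tip_of,):
        for t in fn("bar_knob",f)[:2]: print(n,t["xy"],t["p"],onz(ray(f,t["xy"]),.072))
    b=imaging.find_in("bar",f)
    print(n,"bar",[(x["bbox"],round(x["p"],2)) for x in b[:2]])
    g=f["pixels"].astype(int); x,y=map(int,np.round(imaging.tip_of("bar_knob",f)[0]["xy"]))
    print("dark blob:"); w=(g[y-6:y+7,x-6:x+7].sum(2)<150); ys,xs=np.nonzero(w)
    if len(xs): c=(xs.mean()+x-6,ys.mean()+y-6); print(c,len(xs)); r.append(ray(f,c)); print(onz(r[-1],.072))
if len(r)==2:
    k=tri(r); print("knob",k); k=M.T@(k[0]-O)-[-.071,-.057,.072]; print("rel hinge",k,np.hypot(*k[:2]),"angle",np.arctan2(-k[0],k[1]))
for name,tp,tau in[("pre",(-.27,0,.15),0),("heel0",(-.235,0,.018),0),("heel1",(-.15,0,.018),0)]+[(f"p2 {t}",(x,0,z),t) for t in(.7,.9,1.05,1.2) for x,z in((-.2,.12),(-.14,.055),(-.064,.1),(-.075,.065))]+[(f"bar {t}",(-.14,-.13,.05),t) for t in(.7,.9)]:
    p,q=tcp(tp,tau); j=arm.ik(p,q); print(name,p,None if j is None else np.array(j))
E
```

```text
scene [293.4, 181.3] 0.54 [ 0.516  -0.1799  0.072 ]
scene bar []
dark blob:
(np.float64(295.8333333333333), np.float64(183.16666666666666)) 6
[ 0.5005 -0.1765  0.072 ]
top [306.0, 201.6] 0.49 [ 0.5031 -0.1715  0.072 ]
top bar [([265.6, 139.1, 299.9, 211.8], 0.72), ([301.7, 185.1, 304.1, 204.6], 0.42)]
dark blob:
pre [ 0.4111 -0.0727  0.175 ] [-0.4192 -0.2244  2.2558 -0.      1.1103  1.2416]
heel0 [ 0.446  -0.0759  0.043 ] [-0.3935  0.1011  2.2407 -0.      0.7998  1.2673]
heel1 [ 0.5306 -0.0835  0.043 ] [-0.3451  0.2687  2.0394 -0.      0.8336  1.3157]
p2 0.7 [ 0.4648 -0.0776  0.1391] None
p2 0.7 [ 0.5245 -0.083   0.0741] None
p2 0.7 [ 0.6002 -0.0898  0.1191] [-0.3866  0.0751  2.2118  0.8291  0.2582  0.5289]
p2 0.7 [ 0.5893 -0.0888  0.0841] None
p2 0.9 [ 0.4613 -0.0773  0.1355] None
p2 0.9 [ 0.5211 -0.0827  0.0705] [-0.4812  0.0331  2.4734  2.1929  0.3763 -0.9078]
p2 0.9 [ 0.5968 -0.0895  0.1155] [-0.4109  0.0773  2.2987  1.9731  0.2718 -0.6197]
p2 0.9 [ 0.5858 -0.0885  0.0805] [-0.4194  0.1404  2.3237  2.2087  0.3209 -0.8726]
p2 1.05 [ 0.4592 -0.0771  0.1324] None
p2 1.05 [ 0.519  -0.0825  0.0674] None
p2 1.05 [ 0.5947 -0.0893  0.1124] [-0.4276  0.1099  2.3473  2.4092  0.4442 -1.0618]
p2 1.05 [ 0.5837 -0.0883  0.0774] [-0.4371  0.1843  2.3659  2.5057  0.52   -1.1792]
p2 1.2 [ 0.4576 -0.0769  0.1291] None
p2 1.2 [ 0.5174 -0.0823  0.0641] None
p2 1.2 [ 0.5931 -0.0892  0.1091] [-0.4417  0.1712  2.3781  2.5916  0.6615 -1.2524]
p2 1.2 [ 0.5821 -0.0882  0.0741] [-0.452   0.2568  2.3892  2.6347  0.7477 -1.3205]
bar 0.7 [ 0.5128 -0.2124  0.0691] [-0.7386  0.0929  2.3197  1.2563  0.4216 -0.183 ]
bar 0.9 [ 0.5094 -0.2121  0.0655] [-0.7942  0.1226  2.3898  1.7974  0.5473 -0.7495]
```

```bash
python3 - <<'E'
from h import *
np.set_printoptions(precision=4,suppress=True)
for t in(.4,.5,.6):
  for tp in[(-.2,0,.1),(-.165,0,.065),(-.14,0,.09),(-.08,0,.1),(-.09,.02,.06),(-.1,-.05,.06),(-.14,-.12,.05)]:
    for az in (0,.4):
      p,q=tcp(tp,t,az); j=arm.ik(p,q); print(t,az,tp,None if j is None else np.array(j)) if j is None or az==0 else 0
arm.close(60)
arm.move_ptp(*tcp((-.27,0,.15),0))
p,q=tcp((-.235,0,.018),0); print(arm.move_straight(p,q,rate=.12,max_force=8),rackf(),tip())
p,_=tcp((-.19,0,.018),0); print(arm.move_straight(p,rate=.02,max_force=3),rackf(),tip(),arm.observe()["time"])
E
```

```text
0.4 0 (-0.2, 0, 0.1) [-0.4424 -0.179   2.3636  0.2429  0.5929  1.0416]
0.4 0 (-0.165, 0, 0.065) [-0.413  -0.0173  2.2977  0.2635  0.4945  1.0386]
0.4 0 (-0.14, 0, 0.09) [-0.3949 -0.0086  2.2312  0.2267  0.5471  1.0942]
0.4 0 (-0.08, 0, 0.1) [-0.3587  0.1072  2.0874  0.1933  0.5684  1.1589]
0.4 0 (-0.09, 0.02, 0.06) [-0.3246  0.1536  2.1264  0.1975  0.4794  1.1784]
0.4 0 (-0.1, -0.05, 0.06) [-0.4678  0.1478  2.1331  0.3012  0.5055  0.9549]
0.4 0 (-0.14, -0.12, 0.05) [-0.6375  0.1232  2.1854  0.4167  0.5245  0.6932]
0.5 0 (-0.2, 0, 0.1) [-0.4642 -0.2194  2.4201  0.3742  0.5     0.9071]
0.5 0 (-0.165, 0, 0.065) [-0.4312 -0.0471  2.3525  0.4315  0.3937  0.8666]
0.5 0 (-0.14, 0, 0.09) [-0.4111 -0.0405  2.2871  0.3615  0.4421  0.9576]
0.5 0 (-0.08, 0, 0.1) [-0.3712  0.0772  2.1443  0.3073  0.4554  1.0449]
0.5 0 (-0.09, 0.02, 0.06) [-0.3358  0.1282  2.1817  0.3348  0.363   1.0397]
0.5 0 (-0.1, -0.05, 0.06) [-0.4857  0.1231  2.1875  0.4858  0.4069  0.7679]
0.5 0 (-0.14, -0.12, 0.05) [-0.6638  0.1012  2.2369  0.6364  0.4533  0.4684]
0.6 0 (-0.2, 0, 0.1) [-0.4875 -0.2527  2.4749  0.5704  0.4168  0.7068]
0.6 0 (-0.165, 0, 0.065) [-0.4505 -0.0684  2.4046  0.7157  0.3084  0.5773]
0.6 0 (-0.14, 0, 0.09) [-0.428  -0.0648  2.3405  0.5837  0.3467  0.7326]
0.6 0 (-0.08, 0, 0.1) [-0.3841  0.0544  2.1985  0.4995  0.3488  0.852 ]
0.6 0 (-0.09, 0.02, 0.06) [-0.3474  0.1109  2.2336  0.603   0.2562  0.7693]
0.6 0 (-0.1, -0.05, 0.06) [-0.5042  0.1065  2.2386  0.7824  0.3282  0.4678]
0.6 0 (-0.14, -0.12, 0.05) [-0.691   0.0879  2.2849  0.9281  0.4103  0.1697]
False [ 0.3891 -0.44    0.8345] [-0.2346 -0.0002  0.0186]
True [0.4691 0.5118 0.1203] [-0.2141  0.0003  0.0173] 7.8833
```

```bash
python3 - <<'E'
from h import *
np.set_printoptions(precision=4,suppress=True)
for x in(-.205,-.19,-.178):
    p,_=tcp((x,0,.018),0); print(arm.move_straight(p,rate=.015,max_force=17),rackf(),tip(),arm.observe()["time"])
E
python3 fit.py
```

```text
False [-4.6772 -0.2527 -4.4763] [-0.2085  0.0009  0.0159] 8.6667
False [-2.0871  0.0528 -2.4041] [-0.1896 -0.0001  0.0183] 9.8167
False [-2.6091  0.4467 -1.4566] [-0.1777 -0.0001  0.0182] 10.7667
scene 0.8 [240.7, 142.1, 272.3, 206.0] 1210
top 0.55 [266.3, 136.9, 303.6, 178.8] 1084
[ 0.5591 -0.0825 -0.1509  0.8188] 1740.9411764705883
[ 0.5576 -0.0779 -0.1662  0.8237] 674.1568627450981
[ 0.5333 -0.0876 -0.0621  0.8435] 1046.698039215686
lid edge xy [ 0.7215 -0.1072  0.1537] heel [ 0.5159 -0.0759  0.0467]
rack origin est [ 0.7227 -0.0995  0.    ] lat -0.007781181561240581
```

View pics/fit.png

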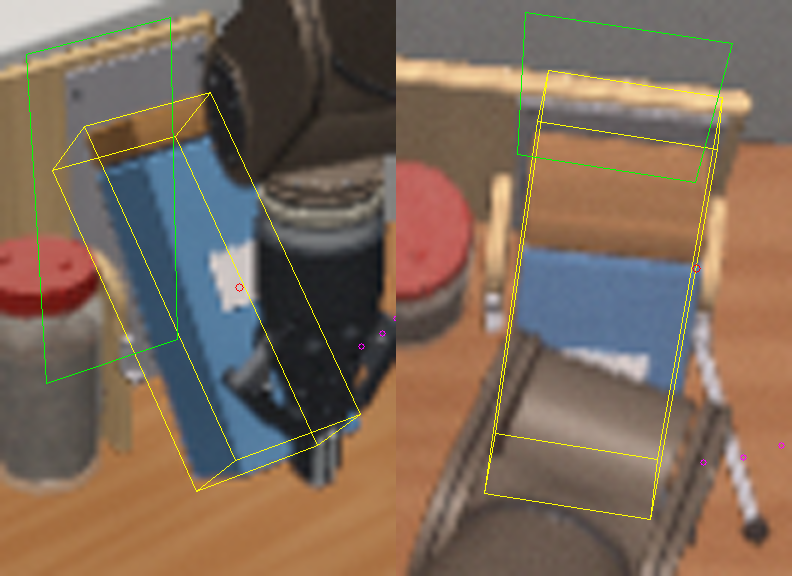

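Only forces are usable from this view because the arm hides the foot. The lid has risen towards the plate top and the canister is straight in the bay. Next I'll finish the heel push, then switch to a tilted tool on the front face.

```bash
python3 - <<'E'
from h import *
np.set_printoptions(precision=4,suppress=True)
T=.5
p,_=tcp((-.165,0,.018),0); print(arm.move_straight(p,rate=.015,max_force=12),rackf(),tip())
arm.dwell(.25)
p,_=tcp((-.22,0,.018),0); arm.move_straight(p,rate=.08)
p,q=tcp((-.22,0,.10),0); arm.move_straight(p,rate=.12)
p,q=tcp((-.21,0,.10),T); arm.move_ptp(p,q)
f=imaging.grab_frame("scene"); save(f,"s2")
p,q=tcp((-.185,0,.05),T); arm.move_straight(p,q,rate=.08)
p,q=tcp((-.13,0,.05),T); print(arm.move_straight(p,q,rate=.02,max_force=2.5),rackf(),tip(),arm.observe()["time"])
c=f["pixels"][120:230,210:330,::-1]; cv2.imwrite("pics/s2c.png",cv2.resize(c,None,fx=5,fy=5,interpolation=cv2.INTER_CUBIC))
E
```

```text
False [-1.7387  0.3087 -1.7614] [-0.1648 -0.      0.0182]
True [-0.6123 -0.4204 -0.4443] [-0.1479  0.0003  0.0492] 17.0833
```

View pics/s2c.png

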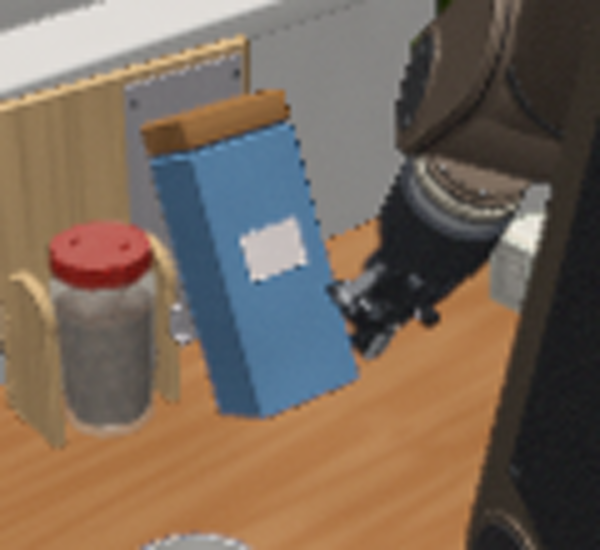

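The canister now leans about 0.42 rad against the plate, and contact with the front face came exactly where the geometry predicted (tip x = −0.148). Next I'll raise it.

```bash
python3 - <<'E'
from h import *
np.set_printoptions(precision=4,suppress=True)
T=.5
a=np.array([-.148,.05]); b=np.array([-.085,.088])
for s in np.linspace(0,1,7)[1:]:
    x,z=a+s*(b-a)
    p,q=tcp((x,0,z),T); hit=arm.move_straight(p,q,rate=.015,max_force=12); print(hit,rackf(),tip(),arm.observe()["time"])
    if hit: break
E
```

```text
False [-2.6041  0.0979 -0.9039] [-0.1374 -0.      0.0564] 18.1167
False [-1.3117 -0.017  -0.5779] [-0.1266 -0.0001  0.063 ] 19.0833
False [-1.6735  0.5747 -0.6745] [-0.1162 -0.0001  0.0693] 20.05
False [-1.4608  0.9713 -1.2842] [-0.1057 -0.0001  0.0756] 21.0167
False [-1.8996 -0.2539 -1.816 ] [-0.0952 -0.0001  0.082 ] 21.9833
False [-1.6948  0.3256 -0.9063] [-0.0847 -0.0001  0.0883] 22.95
```

```bash
python3 - <<'E'
from h import *
np.set_printoptions(precision=4,suppress=True)
T=.5
p,q=tcp((-.06,0,.09),T); print(arm.move_straight(p,q,rate=.008,max_force=6),rackf(),tip(),arm.observe()["time"])
mean=lambda: np.mean([(arm.dwell(.02),rackf())[1] for _ in range(6)],0)
# creep in until the held push reads about 10 N
x=tip()[0]; 
for i in range(14):
    f=mean(); print(f,tip())
    if -f[0]>=9.3: break
    x+=.0004 if -f[0]>6 else .0008
    p,q=tcp((x,0,.09),T); arm.move_straight(p,q,rate=.008,max_force=9)
arm.dwell(.6); print(rackf(),tip(),arm.observe()["time"])
E
```

```text
True [-0.2255 -0.4197  0.4928] [-0.0731  0.0002  0.0881] 24.6417
[-0.186   0.2148 -0.0852] [-0.0738  0.0005  0.0873]
[-1.4498  0.1549 -0.7507] [-0.0727  0.0002  0.0895]
[-6.8662 -0.6126  2.3571] [-0.0726  0.0002  0.0894]
[-9.7213 -0.945   4.5784] [-0.0725  0.0002  0.0893]
[-9.1871 -0.9855  5.6098] [-0.0725  0.0002  0.0893] 26.8917
```

Push is about 9 N, but there's about 5 N of downward drag on the canister, which feeds table friction. I'll ease the tool up and press to about 12 N so the plate surely gets over 5 N.

```bash
python3 - <<'E'
from h import *
np.set_printoptions(precision=4,suppress=True)
T=.5
mean=lambda: np.mean([(arm.dwell(.02),rackf())[1] for _ in range(6)],0)
f=mean(); print(f); t=tip(); 
x,z=t[0]+.0005,.0902   # near the last command
for i in range(14):
    p,q=tcp((x,0,z),T); arm.move_straight(p,q,rate=.008,max_force=7)
    f=mean(); print(f,x,z)
    if -f[0]>11.3 and f[2]<1.5: break
    if f[2]>1: z+=.0004
    if -f[0]<11.3: x+=.0003
    if -f[0]>13: x-=.0003
arm.dwell(.6); print(rackf(),tip(),arm.observe()["time"])
E
```

```text
[-9.1806 -1.0958  4.2268]
[-0.0076 -0.0865  0.0584] -0.07200743001896175 0.0902
[-3.7449 -0.3222 -1.2167] -0.07170743001896175 0.0902
[-6.0325 -0.5343 -0.231 ] -0.07140743001896176 0.0902
[-8.1496 -0.6656  0.9089] -0.07110743001896176 0.0902
[-10.2387  -1.6068   2.1277] -0.07080743001896177 0.0902
[-10.1213  -1.255    1.6842] -0.07050743001896177 0.0906
[-9.9975 -2.0419  1.2171] -0.07020743001896178 0.091
[-9.953  -2.2304  0.8183] -0.06990743001896178 0.0914
[-12.2818  -2.38     2.1462] -0.06960743001896179 0.0914
[-10.0421  -2.5648  -0.5999] -0.06960743001896179 0.09179999999999999
[-12.207   -2.6442   0.9398] -0.0693074300189618 0.09179999999999999
[-11.8993  -2.6492   1.0211] [-0.0725  0.0004  0.0892] 31.7833
```

Pressed steadily at about 12 N. Now I'll back off and swing the bar shut.

```bash
cat > bar.py <<'E'
from h import *
np.set_printoptions(precision=4,suppress=True)
T=.5; Z=.058; r=.08; D=.020
def pt(a,z=Z):
    c=np.array([-.071,-.057])+r*np.array([-np.sin(a),np.cos(a)])+D*np.array([-np.cos(a),-np.sin(a)])
    return tcp((c[0]+(.072-Z)*np.tan(T),c[1],z),T)
E
python3 - <<'E'
from bar import *
p,q=tcp((-.12,0,.09),T); arm.move_straight(p,q,rate=.06)
p,q=tcp((-.19,0,.14),T); arm.move_straight(p,q,rate=.15)
p,q=tcp((-.15,-.15,.15),T); arm.move_straight(p,q,rate=.15)
p,q=tcp((-.15,-.15,Z),T); print(arm.move_straight(p,q,rate=.1,max_force=5))
for a in(1.85,1.6,1.35,1.1,.85,.6,.4,.2):
    h=arm.move_straight(*pt(a),rate=.07,max_force=8); print(a,h,rackf(),tip())
    if h: break
print(arm.observe()["time"])
f=imaging.grab_frame("top"); g=imaging.grab_frame("scene")
ims=[cv2.resize(i["pixels"][y:y+110,x:x+80,::-1],None,fx=5,fy=5,interpolation=cv2.INTER_CUBIC) for i,x,y in((f,240,120),(g,225,120))]
cv2.imwrite("pics/b1.png",np.hstack(ims))
E
```

```text
False
1.85 False [-0.6891 -0.8673 -0.2187] [-0.1347 -0.0983  0.058 ]
1.6 False [ 0.3759 -0.213  -1.5323] [-0.1432 -0.0786  0.0577]
1.35 False [ 0.4999  0.2577 -0.1378] [-0.1459 -0.0587  0.0579]
1.1 False [-0.3276 -0.106  -0.5977] [-0.1438 -0.0384  0.0579]
0.85 False [ 0.085   0.196  -0.5454] [-0.1367 -0.0192  0.0579]
0.6 False [ 0.3418 -0.2916 -0.4797] [-0.1251 -0.0023  0.0579]
0.4 False [-0.4116  0.4634  1.0202] [-0.113   0.0088  0.0579]
0.2 False [ 0.1802 -0.5205 -0.08  ] [-0.0988  0.0174  0.058 ]
39.6417
```

View pics/b1.png

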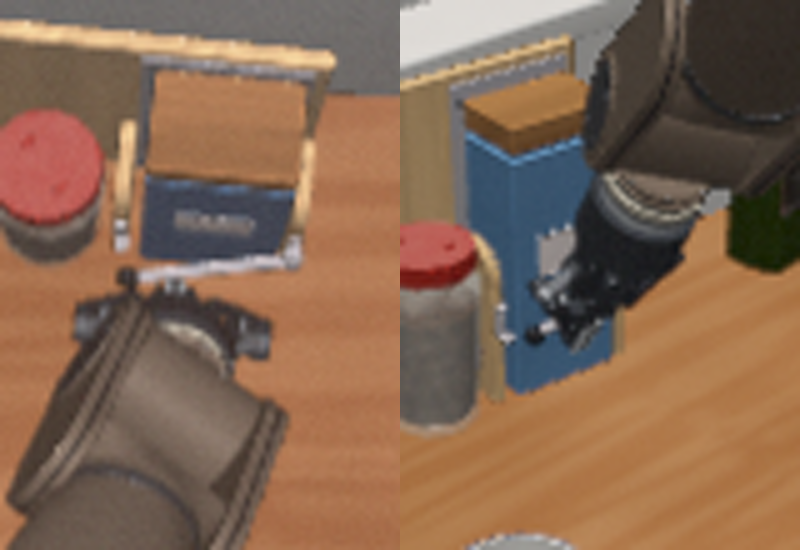

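The canister stands home and the bar is about 0.2 rad from shut, with the knob at crop (128,275). Now the last push, against the stop.

```bash
python3 - <<'E'
from bar import *
p,q=pt(0); x=-.06; t=tip()
p,q=tcp((-.06,t[1]+.004,Z),T); print(arm.move_straight(p,q,rate=.02,max_force=5),rackf(),tip())
x=tip()[0]
for i in range(8):
    f=np.mean([(arm.dwell(.02),rackf())[1] for _ in range(4)],0); print(f,tip())
    if -f[0]>4: break
    x+=.001; p,q=tcp((x,t[1]+.004,Z),T); arm.move_straight(p,q,rate=.01,max_force=6)
p,q=tcp((-.13,0.02,.08),T); arm.move_straight(p,q,rate=.08)
p,q=tcp((-.2,0.0,.16),T); arm.move_straight(p,q,rate=.15)
p,q=tcp((-.3,-.15,.25),0); 
try: arm.move_ptp(p,q)
except arm.PlanningError as e: print(e)
print(arm.observe()["time"])
f=imaging.grab_frame("top"); g=imaging.grab_frame("scene")
for n,i in(("top",f),("scene",g)):
    k=imaging.tip_of("bar_knob",i)
    if k:
        w=onz(ray(i,k[0]["xy"]),.072); v=M.T@(w-O)-[-.071,-.057,.072]; print(n,k[0]["p"],v,np.arctan2(-v[0],v[1]))
ims=[cv2.resize(i["pixels"][y:y+110,x:x+80,::-1],None,fx=5,fy=5,interpolation=cv2.INTER_CUBIC) for i,x,y in((f,240,120),(g,225,120))]
cv2.imwrite("pics/b2.png",np.hstack(ims))
E
```

```text
True [-0.0598  0.9892  0.3889] [-0.081   0.0197  0.0567]
[-0.0143  0.0584 -0.2749] [-0.0813  0.0197  0.0564]
[-1.8638 -1.1944 -0.8904] [-0.0805  0.0215  0.0575]
[-5.3279 -0.7505  0.2341] [-0.0802  0.0217  0.057 ]
44.2417
top 0.68 [-0.0067  0.1014  0.    ] 0.06640424569203224
scene 0.58 [ 0.0153  0.1207 -0.    ] -0.12595965450699942
```

View pics/b2.png

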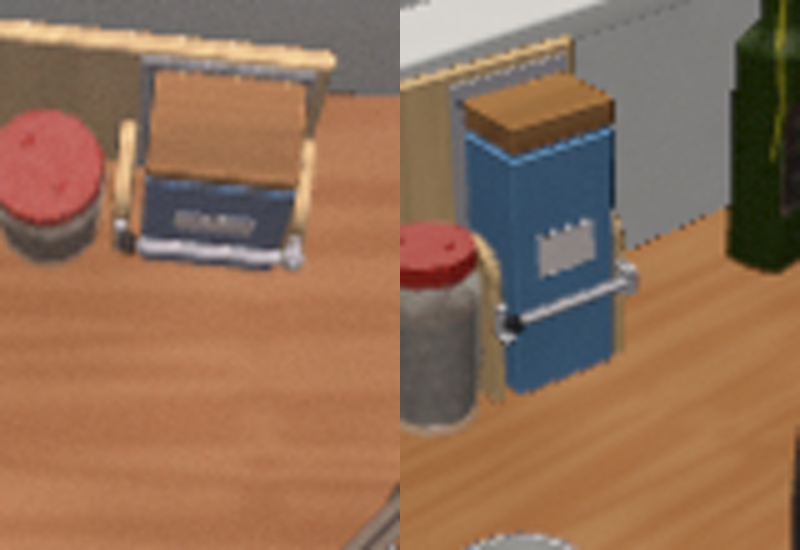

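The bar lies parallel to the rack against its stop (5 N with no further travel), the canister stands flush behind it, and the robot is clear.

```bash
python3 -c "
from h import *
print(arm.sign_off(), arm.observe()['time'])"
```

```text
the job is handed in; nothing more can be done
the job is handed in; nothing more can be done
```

Job handed in, about 44 s in on the robot's clock: the canister stands upright after a 12 N press against the plate, the bar is shut against its stop, and no contact with the other things was noticed; the hand-in gave no verdict.

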